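# Clamp the bracket and offer up the heavier of two look-alike bushes

## Robot

A 6-joint arm with a two-finger parallel gripper is mounted at the origin on a cart in front of the work surface, level with it; the furniture and walls round the work are solid. World frame = base frame: x ahead of the robot, y to its left, z up, the work surface at z = 0. Lengths are in m, angles in rad, forces in N, time in s.
With the tool pointing down it reaches from about 0.35 to 0.85 m from the base axis. Payload 8.1 kg.
Tool frame: the origin (TCP) lies at the very end of the fingers, on their centre line; the grasp point (between the pads) lies 19 mm behind it; z points along the fingers, y is the line along which they close (so a half turn about z gives the same grasp; the last joint's range is limited). The gripper opens to 85 mm and grips with 20 to 120 N. Pads are 22 mm wide; open, the fingers measure 114 mm over their backs; the gripper's body (76 mm by 85 mm) begins 54 mm behind the grasp point. The pads swing forward as they close: fully open they stand 13 mm farther back than shut.
Start: joints at [-1.397, 0.13, 1.488, -0, 1.523, -0.085], TCP at [0.154, -0.58, 0.231] pointing down, gripper open.
Joint ranges: [-2.96, 2.96], [-0.89, 2.26], [0.02, 2.5], [-1.34, 4.48], [0, 2.73], [-2.66, 2.66]. Speed limits (rad/s): [2.39, 2.39, 2.79, 3.14, 3.14, 3.14].

## Interface

Orientations are given as [roll, pitch, yaw] about the fixed x, y, z axes, in that order (R = Rz(yaw) Ry(pitch) Rx(roll)).
In Python, from bench import robot gives the robot as it stands. Calls block until the motion is done:
- robot.movep(position, orientation): joint-space move of the TCP to a pose.
- robot.move_linear(position, speed=0.15, attitude=None, contact_N=None): straight line of the TCP; attitude=None keeps the orientation; speed is the mean speed in m/s. With contact_N (N) it stops when the force on the tool has changed by that much, and returns True; else False.
- robot.movej(angles): joint-space move.
- robot.let_go() and robot.close_gripper(grasp_force=None): open the fingers fully, or close them until they stop; grasp_force is the grip in N (None keeps the last).
- robot.hold(seconds).
- robot.inverse_kinematics(position, orientation): joint angles nearest the present ones, or None.
- robot.snapshot(name): name is "scene" or "top" or "wrist"; returns (picture, depth): 384x512x3 uint8, red, green, blue; 384x512 float32, m along the optical axis (not along the pixel's ray), 0 where there is no reading.
- robot.camera_params(name): a dict with "intrinsics" (3x3 intrinsics, pixels), "distortion" ([k1, k2, p1, p2, k3] as OpenCV has them; the pictures are not rectified), "origin" and "rotation" of the camera in the world; the wrist camera has in their place "hand_eye" (4x4, takes a point from camera to tool coordinates, whose origin is the TCP and whose axes are the flange's). Camera axes: x right, y up, looking along -z (the intrinsics and any distortion apply to the point x, -y, -z); pixel columns grow to the right and rows downward; lengths in m; the calibration is good to about 2 mm. A picture is of the moment at which its call begins: read the wrist's pose just before it. camera_params takes no time and is no camera call.
A pose or a line that the arm cannot do raises robot.Unreachable and nothing moves.
- robot.job_done(): hands the job in; it is judged then, once.
Readings, each from a call of its own:
- robot.get_time(): time.
- robot.get_qpos(): joint angles.
- robot.get_qvel(): joint speeds.
- robot.get_tau(): joint torques, N m.
- robot.get_eef_pos(): TCP position.
- robot.get_orientation(): TCP orientation.
- robot.get_force(): force on the tool from outside, world axes, zero at the start.
- robot.get_moment(): the same for the moment, N m.
- robot.get_opening(): finger opening in m.
- robot.get_grip_force(): force on a finger pad.
Only numpy, scipy, OpenCV 4.12 (cv2) and the standard library are available. Lean on these libraries where they do the work, as an engineer would, in place of code of your own. Each camera call takes 0.05 s, during which the arm holds its last target. There are 200 camera calls.

## Task

Push the toggle clamp's handle down all the way, so that the clamp holds the bracket in its fixture. Then lift the two look-alike bushes in the tray one after the other to feel which is the steel one, the heavier: leave the lighter one standing upright in the tray, and offer the heavier one up to the bracket, upright, with its spigot about halfway down the bore and its collar still clear of the face. Finish while holding it there in the gripper, and leave everything else alone.

Things in the scene. Friction and masses are not known exactly. Their poses are not given: they have to be found in the camera images.
- fixture: dark steel base plate, 275 x 150 x 12 mm, fixed on a plywood board; eight 8 mm dowels round the bracket stand up to 44 mm, and a toggle clamp stands on a riser at its near end. Origin at the plate's underside (on the board's top, world z 0.125 m), below the axis of the bracket's bore; z up, x along the plate away from the clamp
- clamp_handle (a joint): angle of the toggle clamp's handle, rad: 0 shut (handle level, pointing to the fixture's -x, at its stop), about 1 as it starts (handle up). Hinge axis: the fixture's y through point clamp_pivot. The handle stays where it is left (friction 0.5 N m, about 8 N at the sleeve); as it goes down the arm swings down and presses its rubber foot on the bracket, and holds there
- clamp_grip (a point): point on the axis of the clamp handle's black sleeve, 70 mm from the hinge axis. The sleeve is round, 16 mm in diameter, and runs from 28 to 90 mm from the hinge axis
- clamp_pivot (a point): point on the handle's hinge axis, at fixture x -137 mm, y 0, z 52 mm. Handle shut, its axis lies level at this height
- clamp_arm: the clamp's arm, a metal bar 60 x 12 mm with a rubber-footed spindle. Origin at its pivot (fixture x -118, z 58 mm). Shut it lies level to the fixture's +x, its spindle's end 84 mm above the fixture's underside, its foot on the bracket's end; open it stands up about 0.8 to 1 rad from level, on the +x side of the handle
- bracket: dark light-alloy ring bracket with a pale ring face, 164 x 121 x 47 mm, loose between the dowels on the fixture's plate. Origin at the centre of its underside, below the bore's axis, 12 mm above the fixture's underside; z up
- bore (a point): centre of the mouth of the bracket's bore, at the top of its steel liner ring (48 mm above the bracket's origin, 1 mm above the ring face). The bore's axis is the bracket's z. The bore is 41 mm in diameter, 24 mm deep, open below: the base plate's top is 48 mm below this point
- tray: blue sheet-metal tray, 60 x 150 x 24 mm outside (x, y, z), walls 2 mm, floor 2 mm, open on top, fixed to the board. Origin at the centre of its underside, on the board's top (world z 0.125 m); y along its length
- bush_a: one of two look-alike dull grey collared bushes, standing collar up in the tray; either may be the heavier (at least 1.5 times the other, 0.1 to 0.55 kg). Origin at the centre of its foot, z up its axis: spigot 38 mm diameter from z 0 to 40 mm, foot chamfered 3 mm; collar 50 mm diameter from z 40 to 56 mm, with a 22 mm hole in its top
- bush_b: one of two look-alike dull grey collared bushes, standing collar up in the tray; either may be the heavier (at least 1.5 times the other, 0.1 to 0.55 kg). Origin at the centre of its foot, z up its axis: spigot 38 mm diameter from z 0 to 40 mm, foot chamfered 3 mm; collar 50 mm diameter from z 40 to 56 mm, with a 22 mm hole in its top
- plug_gauge: bystander: plug gauge with a black handle, 114 mm long, 22 mm in diameter, lying on the board; origin at the centre of its underside
- hex_key: bystander: black hexagon key, 114 x 39 x 9 mm, lying on the board; origin at the centre of its underside
- oilstone: bystander: two-layered oilstone, 125 x 42 x 22 mm, lying on the board; origin at the centre of its underside
- brush: bystander: brush with a wooden handle, 199 x 37 x 12 mm, lying on the board; origin at the centre of its underside

How it is judged:
On the way, in this order (a step that is already met when the one before it is completed fails the run):
1. the clamp is shut: handle down to its stop and the arm's foot pressing on the bracket (value of joint clamp_handle below 0.07 rad and contact force between clamp_arm and bracket above 2 N), for 0.2 s.
2. the lighter bush has been lifted clear, held in the fingers (after or before the heavier one was) (z of bush_a in the frame of tray above 0.03 m and contact force between the fingers and bush_a above 1 N), for 0.2 s.
3. the lighter bush stands in the tray again and the heavier one is lifted clear, held in the fingers (x of bush_a in the frame of tray between -0.028 and 0.028 m and y of bush_a in the frame of tray between -0.073 and 0.073 m and z of bush_a in the frame of tray below 0.008 m and angle between bush_a's own z axis and vertical below 0.2 rad and linear speed of bush_a below 0.02 m/s and z of bush_b in the frame of tray above 0.03 m and contact force between the fingers and bush_b above 1 N), for 0.2 s.
At the end, for the whole second after the job is handed in: The heavier bush is held still in the fingers, upright within 0.12 rad, its spigot 8 to 34 mm down the bore (collar 6 mm or more off the face); the lighter stands upright in the tray; the clamp handle is within 0.07 rad of its stop and the clamp presses on the bracket (all of step 1 and horizontal distance between bush_b and bore below 0.004 m and z of bush_b in the frame of bore between -0.034 and -0.008 m and angle between bush_b's own z axis and vertical below 0.12 rad and contact force between the fingers and bush_b above 2 N and linear speed of each of bush_b, bush_a below 0.02 m/s and x of bush_a in the frame of tray between -0.028 and 0.028 m and y of bush_a in the frame of tray between -0.073 and 0.073 m and z of bush_a in the frame of tray below 0.008 m and angle between bush_a's own z axis and vertical below 0.2 rad); the arm keeps its last pose, push and grip.
It fails at once if the bracket is knocked out of its place (more than 8 mm) (distance of bracket from where it was at the start of the episode above 0.008 m).
It fails at once if a bush is tipped over (tilted more than 0.6 rad) (angle between any of bush_a, bush_b's own z axis and vertical above 0.6 rad).
It fails at once if a bystander is pushed away (more than 25 mm) (distance of any of plug_gauge, hex_key, oilstone, brush from where it was at the start of the episode above 0.025 m).
It also fails if it takes over 67 s, if anything falls off the work surface, if the arm or the gripper's body presses on something with over 40 N, if the wrist force passes 120 N, or if a joint passes its speed limit or range.

## Working session

There is one attempt and no reset: what is moved stays moved. The work goes in short steps, each a Python script; the robot and the scene stay as the last script left them, time stands still between calls to the robot, and variables do not carry over. Pictures are saved under pics/ and viewed, at most 10 in all, crops included, and the job is handed in when it is done.

```bash
mkdir -p pics; cat > h.py <<'E'
import numpy as np, cv2
from bench import robot
from scipy.spatial.transform import Rotation as Ro
def cam(n):
    p=robot.camera_params(n); K=np.array(p["intrinsics"]); D=np.array(p["distortion"],float)
    if "origin" in p: o=np.array(p["origin"]); R=np.array(p["rotation"]); R=R if R.shape==(3,3) else Ro.from_euler('xyz',R).as_matrix()
    else:
        H=np.array(p["hand_eye"]); T=np.eye(4); T[:3,:3]=Ro.from_euler('xyz',robot.get_orientation()).as_matrix(); T[:3,3]=robot.get_eef_pos()
        T=T@H; o=T[:3,3]; R=T[:3,:3]
    return K,D,o,R
def rays(c,px):
    K,D,o,R=c; u=cv2.undistortPoints(np.array(px,float).reshape(-1,1,2),K,D).reshape(-1,2)
    return np.c_[u[:,0],-u[:,1],-np.ones(len(u))]@R.T
def onplane(c,px,z):
    d=rays(c,px); return c[2]+d*((z-c[2][2])/d[:,2])[:,None]
def cloud(c,depth):
    v,u=np.mgrid[:depth.shape[0],:depth.shape[1]]
    d=rays(c,np.c_[u.ravel(),v.ravel()]); return (c[2]+d*depth.ravel()[:,None]).reshape(*depth.shape,3)
def snap(n,f=None):
    c=cam(n); im,de=robot.snapshot(n)
    if f: cv2.imwrite(f,im[...,::-1])
    return c,im,de
E
python3 - <<'E'
from h import *
for n in("top","scene"):
    c,im,de=snap(n,f'pics/{n}0.png'); np.savez(f'{n}0.npz',im=im,de=de)
    print(n,c[2],c[3].round(2).tolist(),c[0][0,0],c[1])
a=cv2.imread('pics/top0.png');b=cv2.imread('pics/scene0.png')
E
```

```text
top [ 0.36220904 -0.06692553  1.27385526] [[-0.01, 0.98, -0.18], [-1.0, -0.01, 0.03], [0.03, 0.18, 0.98]] 488.1759039873279 [-0.08163151  0.          0.          0.          0.        ]
scene [ 0.18556353 -0.70736449  0.9665582 ] [[0.86, 0.36, -0.35], [-0.51, 0.62, -0.6], [0.0, 0.69, 0.72]] 445.5716741434845 [-0.14748187  0.          0.          0.          0.        ]
```

View pics/top0.png

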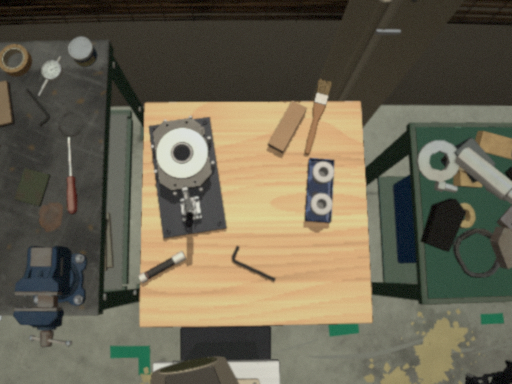

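View pics/scene0.png

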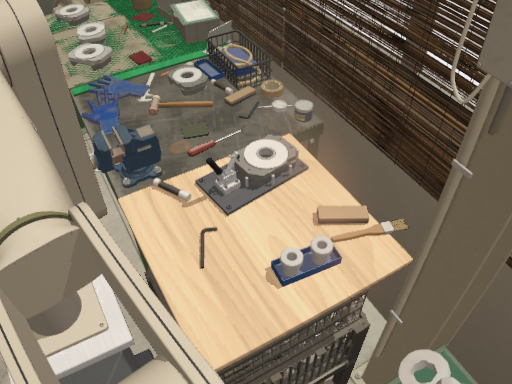

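The top view shows the bracket ring at (182,152) and the clamp near (190,207). The bushes are at (323,172) and (319,205) in the blue tray, with the bystanders around them. The scene view shows the handle up at about (213,165).

```bash
cat > m.py <<'E'
from h import *
z=np.load('top0.npz'); im=z['im'];de=z['de'];c=cam('top')
hsv=cv2.cvtColor(im,cv2.COLOR_RGB2HSV)
def cc(mask,amin,roi):
    m=np.zeros_like(mask,np.uint8); x0,x1,y0,y1=roi; m[y0:y1,x0:x1]=mask[y0:y1,x0:x1]*255
    return [k for k in cv2.findContours(m,cv2.RETR_CCOMP,cv2.CHAIN_APPROX_NONE)[0] if cv2.contourArea(k)>amin]
# plate: non-wood
wood=(hsv[...,1]>70)&(hsv[...,2]>130)
for k in cc(~wood&(hsv[...,1]<120),1500,(143,235,105,245)):
    P=onplane(c,k,0.137)[:,:2]; r=cv2.minAreaRect((P*1000).astype(np.float32)); print('plate',r,cv2.contourArea(k))
wh=(hsv[...,1]<70)&(hsv[...,2]>150)
for roi,zz in (((145,220,110,200),0.184),((300,340,155,225),0.183)):
    for k in cc(wh,20,roi):
        P=onplane(c,k,zz)[:,:2]; print('white',cv2.contourArea(k),cv2.minEnclosingCircle((P*1000).astype(np.float32)),cv2.minAreaRect((P*1000).astype(np.float32)))
bl=(hsv[...,0]>100)&(hsv[...,0]<130)&(hsv[...,1]>110)
for k in cc(bl,100,(295,345,150,230)):
    P=onplane(c,k,0.149)[:,:2]; print('tray',cv2.minAreaRect((P*1000).astype(np.float32)),cv2.contourArea(k))
C=cloud(c,de)
for u,v in((165,145),(200,150),(180,135),(323,164),(319,213),(182,152),(323,172),(250,300)): print((u,v),C[v,u].round(4))
Q=C[:,:,2]
# high points near clamp
m=np.zeros(Q.shape,bool);m[180:270,155:230]=1
m&=(Q>0.2)&(de>0)
print(m.sum(), np.c_[np.argwhere(m)[::6,::-1],(C[m][::6]*1000).round()][:40].astype(int).tolist())
for nme,hs in (('bb',0),):
    big=cv2.resize(im[100:340,135:375],(720,720),interpolation=cv2.INTER_CUBIC)
z2=np.load('scene0.npz')
b2=cv2.resize(z2['im'][130:290,180:360],(788,700),interpolation=cv2.INTER_CUBIC)[:420,:600]
cv2.imwrite('pics/c1.png',b2[...,::-1])
E
python3 m.py
```

```text
plate ((604.0940551757812, 62.14236068725586), (287.38739013671875, 149.2205047607422), 8.627245903015137) 7033.0
white 2014.5 ((646.04931640625, 67.83633422851562), 60.46600341796875) ((646.6459350585938, 67.99262237548828), (118.6891860961914, 117.36595916748047), 0.1811981499195099)
white 296.5 ((646.7044067382812, 65.74560546875), 24.980754852294922) ((645.6446533203125, 67.36487579345703), (46.74947738647461, 44.0125846862793), 44.37046432495117)
white 322.5 ((523.7752685546875, -250.7517852783203), 24.944660186767578) ((523.2285766601562, -250.2726287841797), (47.96479034423828, 46.00834274291992), 43.32410430908203)
white 91.5 ((523.4529418945312, -249.98863220214844), 13.346565246582031) ((523.7500610351562, -249.72885131835938), (23.994205474853516, 23.01719856262207), 43.57695007324219)
white 313.5 ((597.042724609375, -257.5189514160156), 25.230363845825195) ((597.4857788085938, -256.7565612792969), (46.367576599121094, 45.085269927978516), 87.87866973876953)
white 83.5 ((598.3097534179688, -257.2735290527344), 12.95992660522461) ((598.597900390625, -256.7832336425781), (23
[... 580 characters left out ...]
187, 195, 537, 48, 237], [188, 196, 537, 48, 223], [188, 197, 535, 48, 223], [189, 198, 533, 46, 219], [189, 199, 532, 47, 212], [189, 200, 530, 47, 210], [189, 201, 528, 47, 211], [190, 202, 526, 45, 207], [190, 203, 525, 46, 200], [191, 212, 504, 43, 206], [192, 213, 501, 40, 210], [191, 214, 498, 41, 222], [189, 215, 495, 45, 228], [187, 216, 493, 49, 228], [193, 216, 494, 37, 218], [192, 217, 490, 38, 233], [190, 218, 486, 41, 246], [188, 219, 483, 44, 251], [186, 220, 482, 49, 245], [192, 220, 481, 36, 250], [190, 221, 478, 39, 262], [189, 222, 476, 41, 262], [188, 223, 474, 43, 259], [187, 224, 472, 45, 262], [186, 225, 470, 47, 259], [192, 225, 470, 36, 252], [191, 226, 468, 37, 258]]
```

View pics/c1.png

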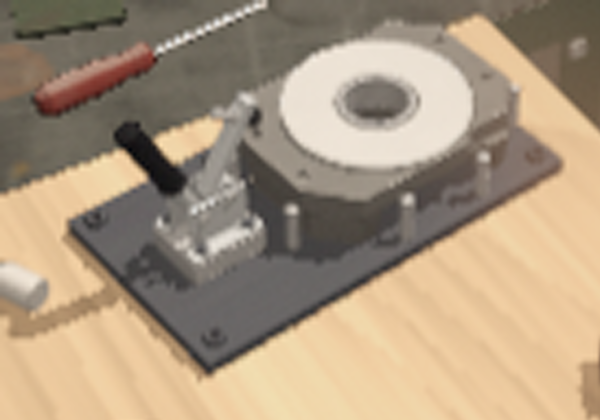

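```bash
cat > clamp.py <<'E'
from h import *
yaw=np.radians(8.2); e=np.array([np.cos(yaw),np.sin(yaw),0]); Z=np.array([0,0,1.])
B=np.array([0.6462,0.0675,0.185]); P=B-0.137*e; P[2]=0.177
def tcp(t,r=.07): return P-r*np.cos(t)*e+r*np.sin(t)*Z-0.018*Z
E
python3 - <<'E'
from clamp import *
o=[np.pi,0,yaw]
robot.movep([0.28,-0.42,0.36],o); robot.movep(tcp(1.03)+.1*Z,o)
print(robot.get_time(),robot.get_qpos(),robot.get_force())
c,im,de=snap('wrist','pics/w1.png'); np.savez('w1.npz',im=im,de=de,o=c[2],R=c[3],K=c[0],D=c[1]); print(c[2],c[3].round(2).tolist())
E
```

```text
2.8833 [-1.92739622e-02 -2.25653775e-01  1.67492556e+00 -3.46758733e-04
  1.69242377e+00  1.40952775e+00] [0.4152465  0.40606563 0.21901719]
[0.54386909 0.05159343 0.46162347] [[0.14, 0.95, 0.27], [-0.99, 0.14, 0.04], [0.0, -0.27, 0.96]]
```

View pics/w1.png

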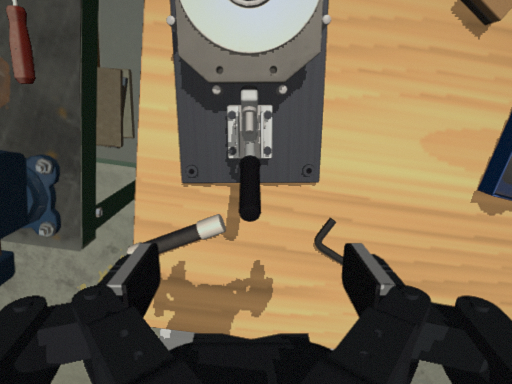

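The gripper is lined up over the clamp: the black sleeve spans (249,155) to (249,220), and the fingers straddle its column. I'll grip it and swing it down.

```bash
python3 - <<'E'
from clamp import *
robot.move_linear(tcp(1.03),speed=.1)
robot.close_gripper(60); print('open',robot.get_opening(),robot.get_grip_force(),robot.get_time())
for t in np.arange(0.9,-0.01,-0.15):
    hit=robot.move_linear(tcp(t),speed=.06,contact_N=70)
    print(round(t,2),hit,robot.get_eef_pos().round(4) if hasattr(robot.get_eef_pos(),'round') else robot.get_eef_pos(),np.round(robot.get_force(),1),robot.get_time())
    if hit: break
c,im,de=snap('wrist','pics/w2.png')
E
```

```text
open 0.014688757328430165 58.33514928817749 4.7333
0.9 False [0.4696 0.0419 0.2159] [4.5 1.2 6.9] 5.0333
0.75 False [0.4621 0.0407 0.2094] [ 1.8  1.6 11.2] 5.3583
0.6 False [0.4555 0.0399 0.2008] [3.8 0.3 7.9] 5.6833
0.45 False [0.45   0.039  0.1914] [ 3.4 -0.6  7.2] 6.0083
0.3 False [0.4472 0.0387 0.1813] [9.4 1.4 0.6] 6.3333
0.15 False [0.4456 0.0384 0.1712] [15.   2.3 -1. ] 6.6583
-0.0 False [0.4454 0.0384 0.1611] [17.   2.6 -1.7] 6.9833
```

```bash
python3 - <<'E'
from clamp import *
print(robot.get_eef_pos(),robot.get_force())
robot.let_go(); p=tcp(0); robot.move_linear(p+.06*Z,speed=.15); c,im,de=snap('wrist','pics/w3.png'); np.savez('w3.npz',im=im,de=de,o=c[2],R=c[3],K=c[0],D=c[1])
robot.close_gripper(60)
q=p.copy(); q[2]=0.178
hit=robot.move_linear(q,speed=.05,contact_N=30); print(hit,robot.get_eef_pos(),robot.get_force(),robot.get_time())
E
```

```text
[0.44539123 0.03841314 0.1610814 ] [16.0686818   1.82574191 -1.96986082]
True [0.44077632 0.03778638 0.18474008] [-5.33379765  0.39337105 12.42158845] 9.775
```

View pics/w3.png

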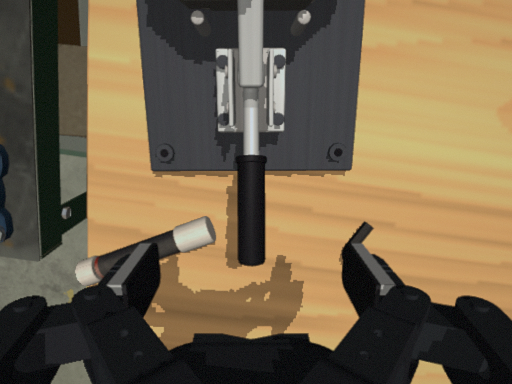

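The handle now lies level along the sleeve from (251,155) to (251,262). The shut fingertips met the top of the sleeve at z 0.1847, against 0.185 expected for shut. I'll press once more, then take close views of the bore and the tray.

```bash
cat > meas.py <<'E'
from h import *
def ell(c,im,zz,near,rr,dmin,dmax,thr=None):
    """circles: contours of the grey image whose outline on plane zz is round with the wanted diameter"""
    g=cv2.GaussianBlur(cv2.cvtColor(im,cv2.COLOR_RGB2GRAY),(3,3),0); out=[]
    for t in range(40,240,8):
        for k in cv2.findContours((g>t).astype(np.uint8),cv2.RETR_CCOMP,cv2.CHAIN_APPROX_NONE)[0]:
            if len(k)<40: continue
            P=onplane(c,k.reshape(-1,2),zz)[:,:2]
            (x,y),(a,b),_=cv2.fitEllipse((P*1000).astype(np.float32))
            if dmin<a and b<dmax and b/a<1.06 and np.hypot(x-near[0]*1000,y-near[1]*1000)<rr: out.append((t,x,y,a,b))
    return np.round(out,1)
E
python3 - <<'E'
from clamp import *; from meas import *
p=tcp(0); p[2]=0.179
hit=robot.move_linear(p,speed=.03,contact_N=40); print(hit,robot.get_eef_pos(),robot.get_force())
o=[np.pi,0,yaw]; p[2]=.33
robot.move_linear(p,speed=.3); robot.let_go()
robot.movep([B[0],B[1],.345],o); robot.hold(.2)
c,im,de=snap('wrist','pics/wb.png'); np.savez('wb.npz',im=im,de=de,o=c[2],R=c[3],K=c[0],D=c[1])
print(ell(c,im,.185,B,12,30,130)); C=cloud(c,de); print('z',np.nanmedian(C[...,2][(abs(np.hypot(C[...,0]-B[0],C[...,1]-B[1])-.045)<.008)]))
ty=-np.radians(5.3); o2=[np.pi,0,ty]
robot.movep([.5606,-.2536,.345],o2); robot.hold(.2)
c,im,de=snap('wrist','pics/wt.png'); np.savez('wt.npz',im=im,de=de,o=c[2],R=c[3],K=c[0],D=c[1])
for b in((.5234,-.2502),(.5975,-.2568)): print(ell(c,im,.183,b,12,18,54))
print(robot.get_time(),robot.get_qpos(),robot.get_eef_pos())
E
```

```text
True [0.44082079 0.03777318 0.18464942] [-7.02635021 -0.298737   14.6697905 ]
[[ 96.  646.1  67.3  40.1  40.9]
 [104.  645.9  67.4  40.7  41.4]
 [112.  645.9  66.9 118.5 119.1]
 [112.  645.8  67.3  41.1  41.9]
 [120.  645.9  66.9 117.9 118.3]
 [120.  645.8  67.3  41.5  42.2]
 [128.  645.9  66.9 117.4 117.7]
 [128.  645.7  67.3  41.9  42.6]
 [128.  646.7  66.1  46.9  48.8]
 [136.  645.9  66.9 117.  117.4]
 [136.  645.7  67.3  42.4  42.8]
 [136.  646.6  66.5  47.6  49.1]
 [144.  645.9  66.9 116.6 116.9]
 [144.  645.7  67.3  42.8  43.2]
 [144.  645.8  67.   49.5  49.6]
 [152.  645.8  67.4  44.8  45.7]
 [152.  645.7  67.4  43.   44.1]
 [152.  645.9  66.9 116.4 116.6]
 [152.  645.8  66.8  52.1  52.3]
 [160.  645.5  67.3  44.4  44.8]
 [160.  645.8  66.9 116.1 116.2]
 [160.  645.7  66.9  52.6  53. ]
 [168.  645.9  66.9 115.7 115.9]
 [168.  645.7  66.8  52.9  53.4]
 [176.  646.   66.9 115.2 115.3]
 [176.  645.7  66.8  53.4  53.8]
 [184.  646.   66.9 114.7 114.8]
 [184.  645.7  66.8  53.9  54. ]
 [192.  646.   66.9 114.1 114.2]
 [192.  645.5  66.8  54.7  54.9]]
z 0.38772525668669094
[[ 112.  
[... 539 characters left out ...]
 -258.    48.6   49. ]
 [ 112.   598.2 -258.    48.2   48.6]
 [ 112.   598.1 -257.8   22.6   23.4]
 [ 120.   598.3 -258.    47.9   48. ]
 [ 120.   598.1 -257.9   23.3   24. ]
 [ 128.   598.2 -258.    47.1   47.6]
 [ 128.   598.1 -258.    24.    24.6]
 [ 136.   598.2 -257.9   46.7   47.2]
 [ 136.   598.1 -257.9   24.4   24.8]
 [ 144.   598.2 -257.9   46.3   46.8]
 [ 144.   598.1 -257.9   24.8   25.5]
 [ 152.   598.2 -257.9   45.7   46.1]
 [ 152.   597.9 -257.9   25.7   26.3]
 [ 160.   598.3 -257.9   44.4   45.2]
 [ 160.   597.8 -258.    26.7   27.2]]
14.0083 [-5.06314721e-01  1.55222538e-01  1.25618939e+00  6.81419248e-05
  1.73024246e+00  1.15524645e+00] [ 0.56111053 -0.25257951  0.34497349]
```

```bash
cat > pick.py <<'E'
from h import *
o2=[np.pi,0,-np.radians(5.6)]; NEAR=(.5239,-.2506); FAR=(.5982,-.2579); BORE=(.6459,.0671)
def fz(n=10):
    robot.hold(.4); f=[]
    for _ in range(n): f.append(robot.get_force()); robot.hold(.04)
    return np.mean(f,0).round(2),np.std(f,0).round(2)
def pick(b,z=.154):
    robot.movep([*b,.255],o2); f0=fz()
    robot.move_linear([*b,z],speed=.1); print('tcp',robot.get_eef_pos())
    robot.close_gripper(45); print('opening',robot.get_opening(),robot.get_grip_force())
    robot.move_linear([*b,.255],speed=.12); f1=fz()
    print('F',f0,f1,'kg',(f0[0]-f1[0])[2]/9.81,'t',robot.get_time())
E
python3 - <<'E'
from pick import *
pick(NEAR)
c,im,de=snap('wrist','pics/h1.png')
E
```

```text
tcp [ 0.52445144 -0.25093101  0.15499874]
opening 0.04864856966886669 46.48859739303589
F (array([-0.24,  0.19,  0.14]), array([0.28, 0.58, 0.41])) (array([-0.07, -0.02, -1.23]), array([0.39, 0.28, 0.52])) kg 0.1396534148827727 t 18.7
```

View pics/h1.png

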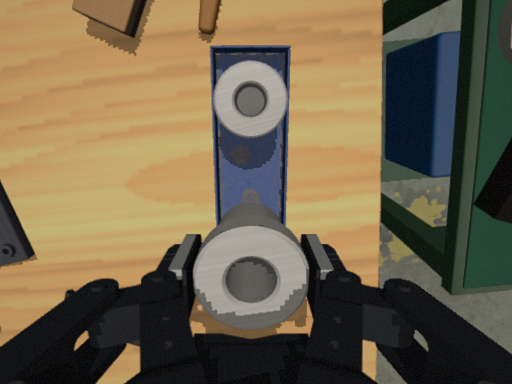

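The near bush hangs upright between the pads, with its collar at (250,277), and weighs about 0.14 kg. The far one is still at (251,98). I'll put this one back and weigh the other.

```bash
python3 - <<'E'
from pick import *
from meas import ell
robot.move_linear([*NEAR,.165],speed=.12)
print('touch',robot.move_linear([*NEAR,.1525],speed=.02,contact_N=6),robot.get_eef_pos())
robot.let_go(); robot.move_linear([*NEAR,.255],speed=.15)
pick(FAR)
c,im,de=snap('wrist','pics/h2.png')
r=ell(c,im,.183,NEAR,12,40,54); print('near bush',r[len(r)//2:len(r)//2+2])
ct,it,dt=snap('top','pics/t2.png'); C=cloud(ct,dt)
E
```

```text
touch True [ 0.52402298 -0.2506213   0.15486312]
tcp [ 0.59880569 -0.25821684  0.15514653]
opening 0.04813183571079196 46.63591682910919
F (array([-0.08, -0.12, -0.2 ]), array([0.54, 0.42, 0.46])) (array([ 0.06,  0.2 , -4.73]), array([0.66, 0.24, 0.45])) kg 0.4617737003058104 t 26.075
near bush []
```

View pics/h2.png

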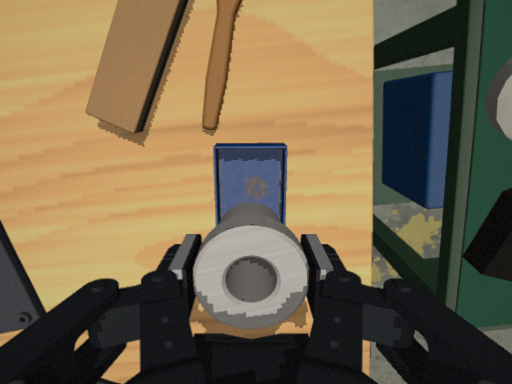

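The far bush is the heavy one, at about 0.46 kg, and it hangs upright at (250,277). I'll carry it over the bore, check the near bush from the top camera, and check where the held collar sits.

```bash
python3 - <<'E'
from pick import *
from meas import ell
ob=[np.pi,0,np.radians(8.2)]
robot.move_linear([*FAR,.29],speed=.2)
robot.movep([*BORE,.29],ob); robot.move_linear([*BORE,.225],speed=.1); robot.hold(.3)
p=np.array(robot.get_eef_pos()); print('tcp',p,robot.get_orientation(),robot.get_time())
c,im,de=snap('wrist','pics/h3.png')
r=ell(c,im,p[2]+.028,p,10,18,54); print('held collar',r[::4])
ct,it,dt=snap('top','pics/t3.png')
for q in (NEAR,): r=ell(ct,it,.183,q,12,18,54); print('near',r[::3])
r=ell(ct,it,p[2]+.028,p,12,18,54); print('held from top',r[::3])
C=cloud(ct,dt); m=(np.hypot(C[...,0]-NEAR[0],C[...,1]-NEAR[1])<.022)&(C[...,2]>.17); print('near top z',np.median(C[...,2][m]),C[...,2][m].std(),m.sum())
E
```

```text
tcp [0.6462153  0.06716794 0.22574277] [ 3.14144577e+00 -1.12038104e-03  1.43254545e-01] 28.8417
held collar [[ 96.  646.4  67.1  47.5  48.7]
 [120.  646.   66.7  22.5  23.2]]
near [[ 176.   523.4 -249.7   35.9   37.8]]
held from top []
near top z 0.18332375728104133 0.002440283109549393 227
```

```bash
python3 - <<'E'
from pick import *
from meas import ell
print('hit',robot.move_linear([*BORE,.194],speed=.03,contact_N=10),robot.get_eef_pos(),robot.get_force(),robot.get_grip_force())
robot.hold(.4); p=np.array(robot.get_eef_pos()); print(p,robot.get_force(),robot.get_orientation(),robot.get_time())
c,im,de=snap('wrist','pics/h4.png'); print(ell(c,im,p[2]+.028,p,10,18,54)[::4])
z,it,dt=snap('scene'); cv2.imwrite('pics/s4.png',cv2.resize(it[130:290,180:360],(720,640))[:560,:,::-1][:560,:720])
E
```

```text
hit False [0.64609378 0.06711127 0.19436114] [-0.14356299  0.37787565 -5.16020295] 47.86373198032379
[0.64587961 0.06708237 0.19404458] [-0.90623591 -0.26582366 -4.45271965] [3.14157506e+00 1.79492634e-05 1.43129162e-01] 30.525
[[104.  643.2  66.6  48.6  49.7]]
```

View pics/s4.png

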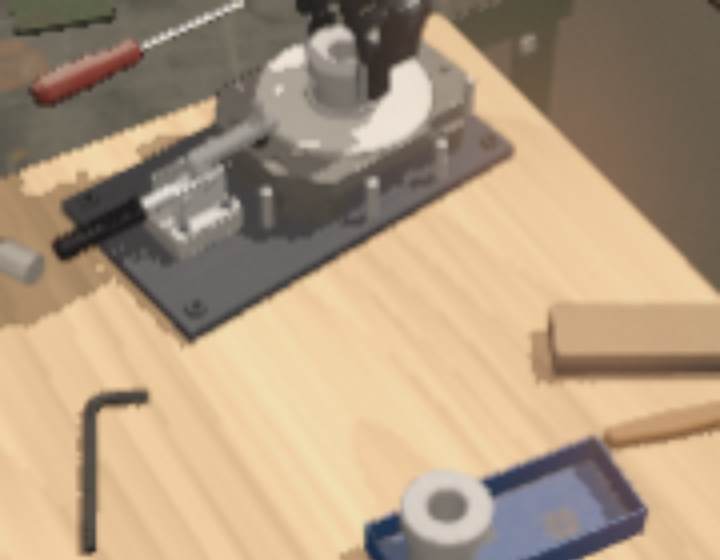

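View pics/h4.png

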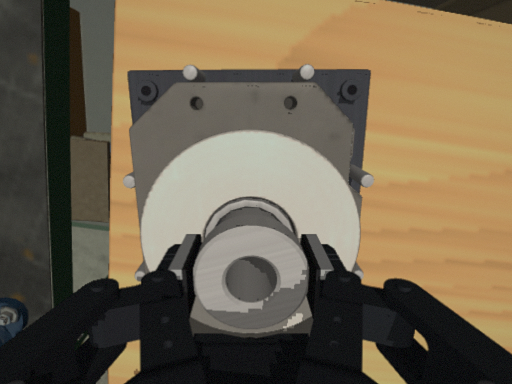

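The spigot is in the bore with no contact force, and the collar at (250,278) sits in the grip exactly as before, clear of the white face. The handle lies level, and the light bush stands upright in the tray at (445,510). I'm handing it in.

```bash
python3 -c "
from bench import robot
print(robot.job_done(), robot.get_time())"
```

```text
the job is handed in; nothing more can be done
the job is handed in; nothing more can be done
```

I handed the job in at about 31 s with the clamp shut, the lighter bush (about 0.14 kg) upright in the tray and the heavier one (about 0.46 kg) held upright about 19 mm down the bore; no verdict came back.

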